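# Put the glass flask back in its own deep bin

## Robot

A 6-joint arm with a two-finger parallel gripper is mounted at the origin on a cart in front of the work surface, level with it; the furniture and walls round the work are solid. World frame = base frame: x ahead of the robot, y to its left, z up, the work surface at z = 0. Lengths are in mm, angles in rad, forces in N, time in s.
With the tool pointing down it reaches from about 400 to 925 mm from the base axis. Payload 12.5 kg.
Tool frame: the origin (TCP) lies midway between the tips of the shut fingers; the grasp point (between the pads) lies 19 mm behind it; z points along the fingers, y is the line along which they close (so a half turn about z gives the same grasp; the last joint's range is limited). The gripper opens to 95 mm and grips with 3 to 60 N. Pads are 20 mm wide; open, the fingers measure 119 mm over their backs; the gripper's body (75 mm by 180 mm) begins 59 mm behind the grasp point.
Start: joints at [-1.249, 0.491, 1.559, -0, 1.092, -0.106], TCP at [259.318, -568.684, 214.661] pointing down, gripper open.
Joint ranges: [-3.1, 3.1], [-0.84, 2.19], [0.05, 2.79], [-1.13, 4.28], [0.06, 2.93], [-2.69, 2.69]. Speed limits (rad/s): [2.22, 2.22, 2.79, 3.14, 3.14, 3.14].

## Interface

Orientations are given as [roll, pitch, yaw] about the fixed x, y, z axes, in that order (R = Rz(yaw) Ry(pitch) Rx(roll)).
In Python, from cell import * gives the robot as it stands. The module is installed in compiled form; this text tells all that it offers.
- The arm moves only by the tool arm_command, never from a script. Its arguments are lists of equal length, an entry for each row: "delta_pos": the shift along the world's x, y, z in units of 250 mm (1.0 is 250 mm), a list of three; "delta_rot": the turn, a rotation vector about the world's x, y, z in units of 90 degrees (1.0 is 90 degrees), a list of three; "claw": the closure, from 0 (fully open) to 1 (shut). In form: {"delta_pos": [[tx, ty, tz], ...], "delta_rot": [[wx, wy, wz], ...], "claw": [claw, ...]}. A call has exactly 5 rows; each row is the pose to reach, as a shift and turn from the pose commanded when the call began; what a row does not reach only later rows make up. A row lasts 1/12 s, in which the tool goes at most 41.7 mm and 7.16 degrees, less where a joint would pass 70% of its speed; a pose out of reach is approached as far as the arm can. A call with a number of a shift or a turn outside -1 to 1 is refused whole. A call with a gripper value outside its range is refused whole. The fingers move at their own pace and stop on an object; the grip force is fixed at half the most. Time passes only in rows, so rows that repeat a pose let the fingers close, or fill a call up. It gives the time, the measured TCP pose, the force, the opening and the grip force at its end, in the units of the state.
- state(): the state, without advancing time (a new reading comes with each control period).
- read_camera(name): name is "scene" or "top" or "wrist"; returns the picture (400x640x3 uint8, red, green, blue); there is no depth.
- calibration(name): a dict with "camera_matrix" (3x3 intrinsics, pixels), "T" (4x4, takes a point from camera to world coordinates). Camera axes: x right, y down, z forward; pixel columns grow to the right and rows downward; lengths in mm; the calibration is good to about 2 mm. A picture is of the moment at which its call begins: read the wrist's pose just before it. calibration takes no time and is no camera call; for the wrist camera it gives the pose at the moment of the call.
- job_done(): hands the job in; it is judged then, once.
The state is a dict: "t": time; "joints": joint angles; "qvel": joint speeds; "tau": joint torques, N m; "eef_pos": TCP position; "tcp_rot": TCP orientation; "ft_force": force on the tool from outside, world axes, zero at the start; "moment": the same for the moment, N m; "opening": opening from 0.0 (shut) to 1.0 (fully open); "grip_force": force on a finger pad.
Only numpy, scipy, OpenCV 4.12 (cv2) and the standard library are available. Lean on these libraries where they do the work, as an engineer would, in place of code of your own. Each camera call takes 0.05 s, during which the arm holds its last target. There are 200 camera calls.

## Task

The flat amber glass flask standing between the two cheeks of the wooden rack belongs in its own deep storage bin: the empty one, marked with an oblong badge. Lift it out of the rack, stand it upright on the cork mat and let go so that you can take it again by its broad faces, then lower it upright and gently right down onto the floor of that bin and leave it there. It is glass, so set it down softly and never drop it or tip it over, and leave the round jar, the paint tin and the spanner where they are.

Things in the scene. Friction and masses are not known exactly. Their poses are not given: they have to be found in the camera images.
- flask: flat amber glass flask with rounded edges and shoulders and a flush black stopper disc; 44 mm thick (its x) x 62 mm broad (its y) x 88 mm tall, 0.16 to 0.32 kg. Origin: centre of its underside, z up. Broad faces look along +-x, narrow ends along +-y; these are straight from 6 to 68 mm above the underside, the shoulder curves in above. Vertical corner radius 16 mm.
- rack: small fixed wooden rack. Origin: centre of its underside. Base board 100 x 76 x 10 mm (x, y, z), on which the flask stands at the start, axes along the rack's. Two upright cheeks, 12 mm thick, 56 mm wide in y, inner faces at x = +-28 mm, 84 mm above the bench, cover the flask's broad faces; its narrow ends stick out 3 mm beyond them and are free.
- mat: square cork mat fixed flat on the bench, 150 x 150 x 4 mm, free of other things. Origin: centre of its underside; its top is 4 mm higher.
- bin_oblong: the flask's own bin: fixed deep open plywood bin, empty, with a metal plate on its front (-x) that bears a raised dark oblong. Origin: centre of its underside. Outside 70 x 90 x 100 mm (x, y, z), inside 58 x 78 mm, rim 100 mm above the bench. The flask goes in only with its broad faces toward the front and back walls: flask x along bin x, either way round.
- bin_oblong_floor (a point): centre of the inner floor of that bin, 6 mm above the bench; axes as the bin. The bin's front and back walls (-x, +x) have a notch 62 mm wide in y, from the rim down to 34 mm above the bench, where fingers on the flask's broad faces fit; the side walls (+-y) are full height, with no room for fingers between them and the flask.
- bin_disc: the other fixed bin, the same in every size, but its badge is a raised dark round disc; the round jar stands in it. Which of the two stands at the left changes.
- round_jar: closed round jar, 48 mm in diameter and 82 mm tall, standing in the disc-badge bin; to be left alone. Origin: centre of its underside.
- paint_tin: small paint tin, 78 mm in diameter and 78 mm tall, standing behind the work; to be left alone. Origin: centre of its underside.
- spanner: adjustable spanner, 200 x 44 x 12 mm, lying flat on the bench; to be left alone. Origin: centre of its underside, long axis along its y.
Not all that is in view belongs to the job. Leave any yellow look-alike of the flask alone. Leave any green look-alike of the bin_oblong alone.

How it is judged (in metres and radians):
On the way:
1. the flask stands upright on the cork mat, let go by the fingers (z of flask in the frame of mat below 0.012 m and horizontal distance between flask and mat below 0.07 m and angle between flask's own z axis and vertical below 0.1 rad and contact force between the fingers and flask below 0.1 N and linear speed of flask below 0.03 m/s), for 0.2 s.
At the end, for the whole second after the job is handed in: The flask stands at rest on the floor of the oblong-badge bin: its underside within 8 mm of the floor, its middle within 15 mm (front to back) and 18 mm (side to side) of the bin's middle, leaning less than 0.15 rad (z of flask in the frame of bin_oblong_floor between -0.004 and 0.008 m and x of flask in the frame of bin_oblong_floor between -0.015 and 0.015 m and y of flask in the frame of bin_oblong_floor between -0.018 and 0.018 m and angle between flask's own z axis and vertical below 0.15 rad and linear speed of flask below 0.02 m/s); the robot touches nothing.
It fails at once if the flask is dropped: it moves faster than 0.45 m/s (a free fall of more than about 10 mm) while no finger touches it (linear speed of flask above 0.45 m/s and contact force between the fingers and flask below 0.05 N).
It fails at once if the flask strikes or is pressed on the mat, a bin or the rack with more than 60 N (contact force between flask and mat above 60 N or contact force between flask and bin_oblong above 60 N or contact force between flask and bin_disc above 60 N or contact force between flask and rack above 60 N).
It fails at once if the flask is tipped by more than 0.8 rad (angle between flask's own z axis and vertical above 0.8 rad).
It fails at once if the round jar, the paint tin or the spanner is moved more than 30 mm (distance of any of round_jar, paint_tin, spanner from where it was at the start of the episode above 0.03 m).
It also fails if it takes over 64 s, if anything falls off the work surface, if the arm or the gripper's body presses on something with over 40 N, if the wrist force passes 120 N, or if a joint passes its speed limit or range.

## Working session

There is one attempt and no reset: what is moved stays moved. The work goes in short steps, Python scripts to look and compute and a tool call to move; the robot and the scene stay as the last step left them, time stands still between calls to the robot, and variables do not carry over. Pictures are saved under pics/ and viewed, at most 10 in all, crops included, and the job is handed in when it is done.

Besides the shell and the picture viewer there is one more tool, called after "Request:" as a command line: name --argument value ..., lists and objects as JSON in quotes. arm_command: Moves the arm, as the interface text tells. Shifts and turns lie within -1 to 1; 1 stands for 250 mm of shift or 90 degrees of turn. Its arguments: {"type":"object","properties":{"delta_pos":{"type":"array"},"delta_rot":{"type":"array"},"claw":{"type":"array"}},"required":["delta_pos","delta_rot","claw"]}

```bash
mkdir -p pics
python3 - <<'E'
from cell import *
import cv2
for n in("top","scene"):
    cv2.imwrite(f"pics/{n}0.png",read_camera(n)[:,:,::-1])
    c=calibration(n);print(n,c["camera_matrix"].round(1).tolist(),c["T"].round(3).tolist())
print(state())
E
```

```text
top [[415.8, 0.0, 316.0], [0.0, 415.8, 199.3], [0.0, 0.0, 1.0]] [[0.005, -0.997, 0.08, 465.693], [-1.0, -0.005, 0.001, 73.474], [-0.001, -0.08, -0.997, 1187.232], [0.0, 0.0, 0.0, 1.0]]
scene [[450.6, 0.0, 320.1], [0.0, 450.6, 196.6], [0.0, 0.0, 1.0]] [[0.975, 0.176, -0.133, 728.08], [0.22, -0.722, 0.656, -813.754], [0.019, -0.669, -0.743, 1017.539], [0.0, 0.0, 0.0, 1.0]]
{'t': 0.1, 'joints': array([-1.24858539e+00,  4.91473754e-01,  1.55939492e+00,  1.76130089e-05,
        1.09167816e+00, -1.05615145e-01]), 'qvel': array([-0.00077495, -0.0017034 ,  0.00029179,  0.0001309 ,  0.00090531,
       -0.00110071]), 'tau': array([ 3.49743183e-03, -6.13622761e+01, -2.58603913e+01,  6.93872944e-02,
        4.70191904e-02, -4.74439969e-05]), 'eef_pos': array([ 259.2570479 , -568.45909697,  214.13383081]), 'tcp_rot': array([-3.14064543e+00, -1.16123918e-04,  4.27817903e-01]), 'ft_force': array([-0.06024626, -0.40798006, -0.43624661]), 'moment': array([-0.02678161,  0.00012042,  0.03674305]), 'grip_force': 0.0, 'opening': 1.0046271571836496}
```

View pics/top0.png

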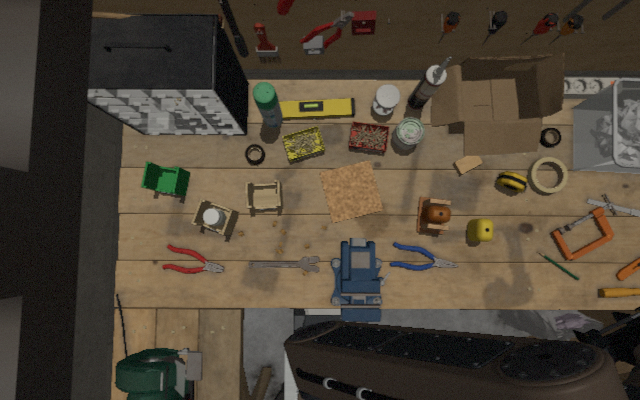

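View pics/scene0.png

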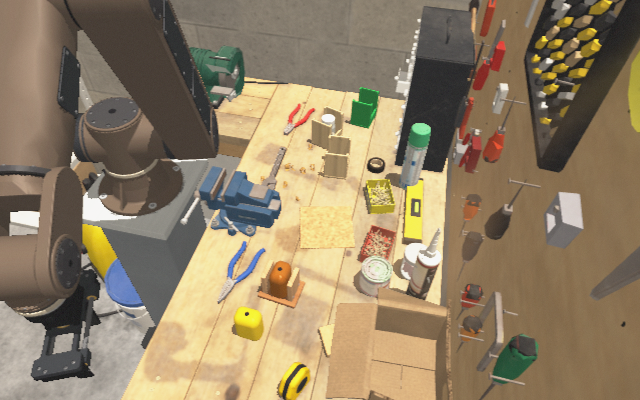

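The top view shows the rack with the flask at about (434,214), the mat at (351,191), the empty bin at (264,196) and the bin holding the jar at (213,218). The yellow look-alike is at (483,231) and the green one at (165,180). In the scene view the flask is at (282,280) and the empty bin at (336,160). I'll enlarge these.

Run:
```python
import cv2,numpy as np
t=cv2.imread("pics/top0.png");s=cv2.imread("pics/scene0.png")
def c(im,x,y,w,h,k):return cv2.resize(im[y:y+h,x:x+w],None,fx=k,fy=k,interpolation=cv2.INTER_CUBIC)
# each crop 66x50 ->x6 = 396x300
a=np.hstack([c(t,402,190,66,50,6),c(t,232,172,66,50,6)])
b=np.hstack([c(s,250,255,66,50,6),c(s,305,137,66,50,6)])
cv2.imwrite("pics/crop.png",np.vstack([a,b]))
cv2.imwrite("pics/crop2.png",c(t,312,155,80,70,8))
```

```text
(no output)
```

View pics/crop.png

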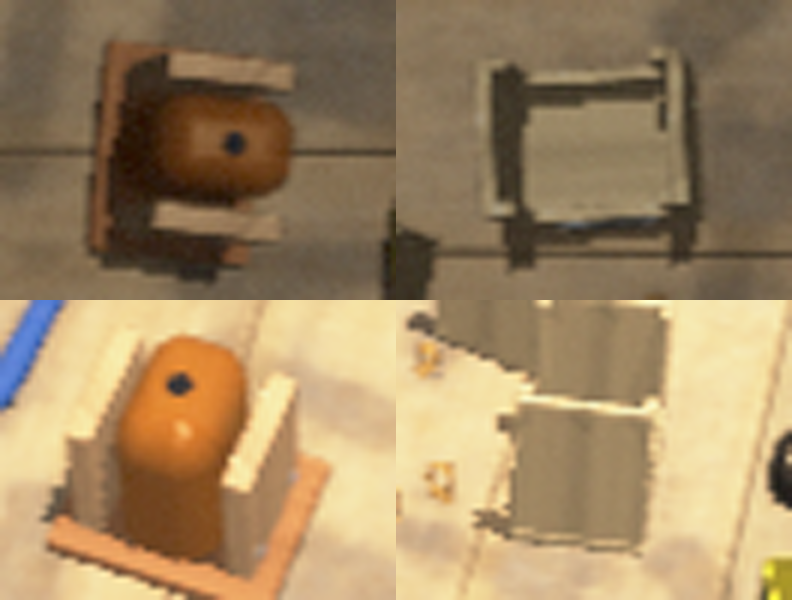

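In the crops (in px, 6x scale), the top view shows the rack cheek tops around (231,71) and (217,222) and the stopper at (234,144). The empty bin's outer rim corners are (476,62), (487,218), (683,48) and (692,205). I'll fit poses to these.

```bash
cat > h.py <<'E'
from cell import *
import numpy as np,cv2
from scipy.optimize import least_squares
from scipy.spatial.transform import Rotation as R
def proj(cal,P):
    T=np.linalg.inv(cal["T"]);q=(np.c_[P,np.ones(len(P))]@T.T)[:,:3]@cal["camera_matrix"].T
    return q[:,:2]/q[:,2:]
def fit(cals,model,pix,x0):
    """pose (x,y,yaw) from model points (mm) and pixels; cals may be a list of (cal,slice)"""
    model=np.array(model,float);pix=np.array(pix,float)
    def w(p):
        c,s=np.cos(p[2]),np.sin(p[2]);M=model.copy()
        M[:,:2]=model[:,:2]@np.array([[c,s],[-s,c]])+p[:2];return M
    r=least_squares(lambda p:(proj(cals,w(p))-pix).ravel(),x0,x_scale=[10,10,.1])
    return r.x,np.abs(r.fun).max()
def ray(cal,uv,z):
    d=cal["T"][:3,:3]@np.linalg.inv(cal["camera_matrix"])@np.array([*uv,1.]);o=cal["T"][:3,3]
    return o+d*(z-o[2])/d[2]
E
python3 - <<'E'
from h import *
t=calibration("top");s=calibration("scene")
a=lambda L:np.array(L)/6+[402,190]
b=lambda L:(np.array(L)-[396,0])/6+[232,172]
# rack: image right=-y, up=+x
m=[[40,28,84],[40,-28,84],[28,-28,84],[28,28,84],[-28,28,84],[-28,-28,84],[-40,-28,84],[-40,28,84]]
print(fit(t,m,a([[168,52],[296,66],[293,91],[167,77],[158,204],[283,214],[279,241],[152,230]]),[450,-200,0]))
m=[[35,45,100],[35,-45,100],[-35,-45,100],[-35,45,100]]
print(fit(t,m,b([[476,62],[683,48],[692,205],[487,218]]),[500,200,0]))
print("stopper",ray(t,a([234,144]),98),ray(s,np.array([180,384-300])/6+[250,255],98))
print("mat",fit(t,[[75,75,4],[75,-75,4],[-75,-75,4],[-75,75,4]],[[319,172],[374,162],[383,212],[331,222]],[500,0,0]))
print("scene mat",[ray(s,p,4).round() for p in([302,207],[352,207],[354,248],[299,247])])
E
```

```text
(array([ 5.15486216e+02, -2.52761664e+02, -1.00197611e-01]), np.float64(0.4266861125834396))
(array([5.65599284e+02, 2.13060724e+02, 7.39977074e-02]), np.float64(0.29293432252714524))
stopper [ 516.04470023 -252.79026105   98.        ] [ 521.44084529 -252.45074175   98.        ]
mat (array([ 5.82354588e+02, -2.70516023e+01,  1.97273584e-01]), np.float64(1.9679478920166957))
scene mat [array([504.,  28.,   4.]), array([648.,  63.,   4.]), array([679., -83.,   4.]), array([ 531., -115.,    4.])]
```

The fits agree: the stopper lies at the rack centre. That gives rack (516,-253, yaw -0.10), bin (566,213, yaw 0.074) and mat about (588,-27). Next I move over the rack.

Request:
arm_command --delta_pos '[[0.104,0.128,0],[0.208,0.256,0],[0.312,0.384,0],[0.416,0.512,0],[0.52,0.64,0]]' --delta_rot '[[0,0,-0.034],[0,0,-0.068],[0,0,-0.102],[0,0,-0.136],[0,0,-0.168]]' --claw '[0,0,0,0,0]'

```text
t: 0.52
eef_pos: [390.1, -407.0, 214.5]
tcp_rot: [-3.141, 0.0, 0.161]
ft_force: [1.4, -0.1, 0.2]
opening: 1.001
grip_force: 0.0
```

Request:
arm_command --delta_pos '[[0.1,0.124,0],[0.2,0.248,0],[0.3,0.372,0],[0.4,0.496,0],[0.504,0.62,0]]' --delta_rot '[[0,0,-0.034],[0,0,-0.068],[0,0,-0.102],[0,0,-0.136],[0,0,-0.168]]' --claw '[0,0,0,0,0]'

```text
t: 0.93
eef_pos: [516.1, -251.9, 214.6]
tcp_rot: [-3.142, 0.0, -0.103]
ft_force: [0.1, -0.3, -0.1]
opening: 1.002
grip_force: 0.0
```

Request:
arm_command --delta_pos '[[0,0,0],[0,0,0],[0,0,0],[0,0,0],[0,0,0]]' --delta_rot '[[0,0,0],[0,0,0],[0,0,0],[0,0,0],[0,0,0]]' --claw '[0,0,0,0,0]'

```text
t: 1.35
eef_pos: [514.6, -254.8, 214.6]
tcp_rot: [3.141, 0.0, -0.101]
ft_force: [1.0, -0.1, 0.3]
opening: 1.003
grip_force: 0.0
```

Run:
```python
from h import *
c=calibration("wrist");im=read_camera("wrist");np.savez("w1.npz",**c)
s=state();print(s["t"],s["joints"].round(3),s["eef_pos"],s["tcp_rot"])
P=[[516,-253,98],[40,0,0]]
print(proj(c,np.array([[515.5,-252.8,98],[515.5,-252.8,0]])))
cv2.imwrite("pics/w1.png",im[:,:,::-1])
```

```text
1.4 [-0.575  0.419  1.686 -0.     1.037  1.098] [ 514.65013456 -254.72084858  214.6358785 ] [ 3.14149324e+00  1.61127727e-04 -1.01552116e-01]
[[316.25363193 184.00551536]
 [316.92368966 163.81839924]]
```

View pics/w1.png

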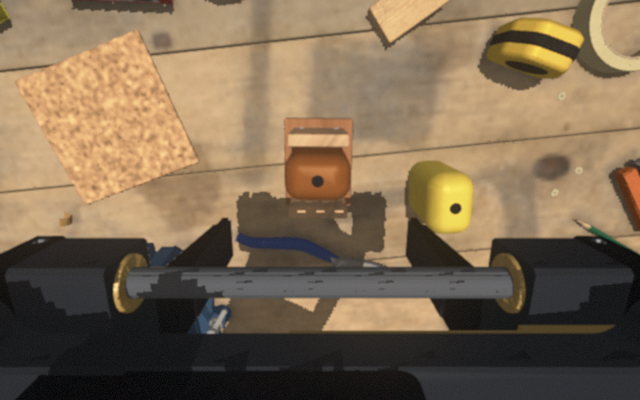

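The wrist view shows the stopper at (318,181), where (316,184) was predicted. The far cheek's top edge runs level from (289,131) to (349,131), so the yaw is right.

Run:
```python
from h import *
c=dict(np.load("w1.npz"))
print(ray(c,[318,181],98), ray(c,[284.5,118],10),ray(c,[353,118.5],10))
a=-.1;Rz=np.array([[np.cos(a),-np.sin(a)],[np.sin(a),np.cos(a)]])
w=lambda x,y,z:[*(Rz@[x,y]+[515.5,-252.8]),z]
print(proj(c,np.array([w(50,38,10),w(50,-38,10),w(40,28,84),w(40,-28,84),w(28,28,84),w(28,-28,84),w(0,31,70),w(0,-31,70)])).round(1))
im=cv2.imread("pics/w1.png")[105:215,270:370];cv2.imwrite("pics/w1c.png",cv2.resize(im,None,fx=5,fy=5,interpolation=cv2.INTER_CUBIC))
```

```text
[ 518.04789773 -254.60462632   98.        ] [ 571.40171977 -222.9784394    10.        ] [ 563.31954841 -297.44404401   10.        ]
[[282.1 120.5]
 [351.4 120.4]
 [284.8 136.6]
 [347.7 136.5]
 [285.1 150.1]
 [347.4 150. ]
 [284.2 177.1]
 [348.8 177. ]]
```

View pics/w1c.png

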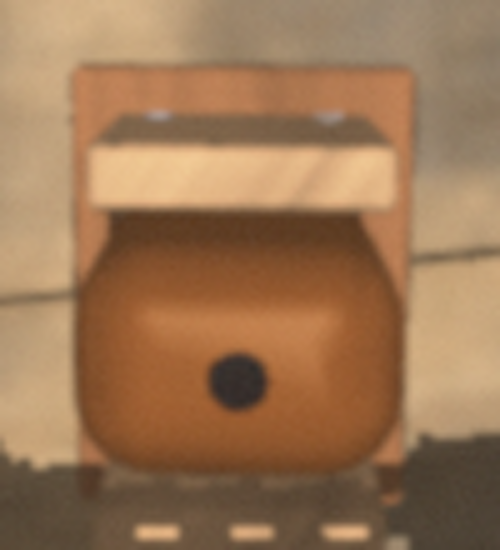

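The base's far corners are at (284.6,118.2) and (353,118.2), about 2 mm off the top-camera fit. I take the mean, (517,-254), and descend with the fingers on the narrow ends.

Request:
arm_command --delta_pos '[[0.009,0.003,-0.1],[0.009,0.003,-0.2],[0.009,0.003,-0.3],[0.009,0.003,-0.4],[0.009,0.003,-0.44]]' --delta_rot '[[0,0,0],[0,0,0],[0,0,0],[0,0,0],[0,0,0]]' --claw '[0,0,0,0,0]'

```text
t: 1.82
eef_pos: [516.1, -253.1, 101.9]
tcp_rot: [-3.14, 0.003, -0.101]
ft_force: [-0.3, -0.7, -0.6]
opening: 1.0
grip_force: 0.0
```

Request:
arm_command --delta_pos '[[0,0,-0.06],[0,0,-0.12],[0,0,-0.18],[0,0,-0.24],[0,0,-0.266]]' --delta_rot '[[0,0,0],[0,0,0],[0,0,0],[0,0,0],[0,0,0]]' --claw '[0,0,0,0,0]'

```text
t: 2.23
eef_pos: [517.0, -253.3, 37.1]
tcp_rot: [-3.141, 0.001, -0.101]
ft_force: [-0.2, -1.1, 0.1]
opening: 1.0
grip_force: 0.0
```

Request:
arm_command --delta_pos '[[0,0,0],[0,0,0],[0,0,0],[0,0,0],[0,0,0]]' --delta_rot '[[0,0,0],[0,0,0],[0,0,0],[0,0,0],[0,0,0]]' --claw '[0.1,0.2,0.25,0.3,0.35]'

```text
t: 2.65
eef_pos: [517.9, -253.1, 39.0]
tcp_rot: [3.141, -0.001, -0.1]
ft_force: [0.4, -0.2, 0.0]
opening: 0.703
grip_force: 0.0
```

Request:
arm_command --delta_pos '[[0,0,0],[0,0,0],[0,0,0],[0,0,0],[0,0,0]]' --delta_rot '[[0,0,0],[0,0,0],[0,0,0],[0,0,0],[0,0,0]]' --claw '[0.4,0.5,0.6,0.6,0.6]'

```text
t: 3.07
eef_pos: [517.8, -253.1, 38.7]
tcp_rot: [3.141, -0.001, -0.1]
ft_force: [-2.5, -0.6, 6.3]
opening: 0.643
grip_force: 30.0
```

The opening is 61 mm with 30 N of grip, so the flask is held. Now a straight lift.

Request:
arm_command --delta_pos '[[0,0,0.02],[0,0,0.06],[0,0,0.12],[0,0,0.18],[0,0,0.24]]' --delta_rot '[[0,0,0],[0,0,0],[0,0,0],[0,0,0],[0,0,0]]' --claw '[0.6,0.6,0.6,0.6,0.6]'

```text
t: 3.48
eef_pos: [517.5, -252.8, 99.3]
tcp_rot: [-3.142, 0.0, -0.1]
ft_force: [-0.1, -0.2, -1.4]
opening: 0.644
grip_force: 30.0
```

Request:
arm_command --delta_pos '[[0,0,0.06],[0,0,0.12],[0,0,0.18],[0,0,0.22],[0,0,0.24]]' --delta_rot '[[0,0,0],[0,0,0],[0,0,0],[0,0,0],[0,0,0]]' --claw '[0.6,0.6,0.6,0.6,0.6]'

```text
t: 3.9
eef_pos: [517.9, -253.0, 159.9]
tcp_rot: [3.141, -0.002, -0.1]
ft_force: [-0.2, -0.3, -2.0]
opening: 0.643
grip_force: 30.0
```

Request:
arm_command --delta_pos '[[0,0,0],[0,0,0],[0,0,0],[0,0,0],[0,0,0]]' --delta_rot '[[0,0,0],[0,0,0],[0,0,0],[0,0,0],[0,0,0]]' --claw '[0.6,0.6,0.6,0.6,0.6]'

```text
t: 4.32
eef_pos: [517.4, -252.8, 157.5]
tcp_rot: [-3.141, 0.001, -0.1]
ft_force: [0.4, -0.7, -1.9]
opening: 0.639
grip_force: 30.0
```

Run:
```python
from h import *
im=read_camera("wrist");cv2.imwrite("pics/w2.png",im[:,:,::-1])
s=state();print(s["t"],s["joints"].round(3),s["eef_pos"],s["tcp_rot"],s["ft_force"],s["moment"])
```

```text
4.3667 [-0.569  0.486  1.745 -0.     0.912  1.102] [ 517.41576276 -252.85334777  157.60682102] [-3.14123608e+00  8.98128337e-04 -1.00029822e-01] [-0.18422996  0.96323337 -1.95733614] [-0.00418921  0.05038735  0.10103538]
```

View pics/w2.png

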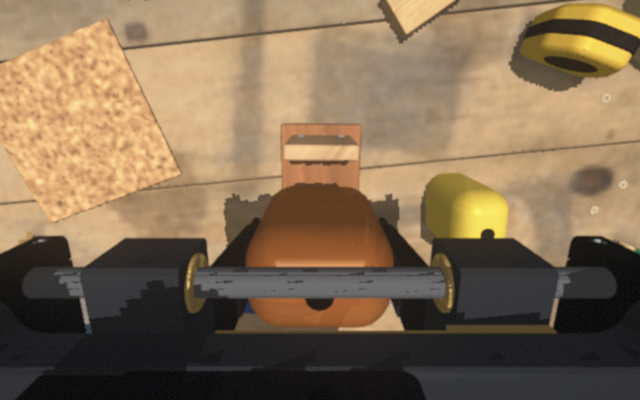

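The flask hangs square and upright in the fingers, clear of the rack. Next I carry it to the mat and turn it to the bin's yaw.

Request:
arm_command --delta_pos '[[0.02,0.06,0],[0.05,0.15,0],[0.08,0.25,0],[0.12,0.35,0],[0.15,0.45,0]]' --delta_rot '[[0,0,0.01],[0,0,0.02],[0,0,0.035],[0,0,0.045],[0,0,0.055]]' --claw '[0.6,0.6,0.6,0.6,0.6]'

```text
t: 4.78
eef_pos: [555.5, -139.4, 157.9]
tcp_rot: [3.142, 0.0, -0.013]
ft_force: [0.1, -0.5, -2.5]
opening: 0.644
grip_force: 30.0
```

Request:
arm_command --delta_pos '[[0.04,0.11,0],[0.08,0.23,0],[0.11,0.33,0],[0.14,0.41,0],[0.15,0.44,0]]' --delta_rot '[[0,0,0.01],[0,0,0.02],[0,0,0.035],[0,0,0.045],[0,0,0.056]]' --claw '[0.6,0.6,0.6,0.6,0.6]'

```text
t: 5.2
eef_pos: [593.1, -27.9, 157.9]
tcp_rot: [-3.141, 0.0, 0.077]
ft_force: [0.5, -0.3, -2.2]
opening: 0.643
grip_force: 30.0
```

Request:
arm_command --delta_pos '[[0,0,-0.06],[0,0,-0.14],[0,0,-0.22],[0,0,-0.3],[0,0,-0.36]]' --delta_rot '[[0,0,0],[0,0,0],[0,0,0],[0,0,0],[0,0,0]]' --claw '[0.6,0.6,0.6,0.6,0.6]'

```text
t: 5.62
eef_pos: [591.9, -30.9, 66.4]
tcp_rot: [-3.141, 0.001, 0.074]
ft_force: [0.3, -1.3, -2.6]
opening: 0.644
grip_force: 30.0
```

Request:
arm_command --delta_pos '[[0,0,-0.03],[0,0,-0.05],[0,0,-0.06],[0,0,-0.06],[0,0,-0.06]]' --delta_rot '[[0,0,0],[0,0,0],[0,0,0],[0,0,0],[0,0,0]]' --claw '[0.6,0.6,0.6,0.6,0.6]'

```text
t: 6.03
eef_pos: [592.9, -30.6, 53.8]
tcp_rot: [3.141, -0.001, 0.074]
ft_force: [-0.9, -0.2, -1.8]
opening: 0.641
grip_force: 30.0
```

Request:
arm_command --delta_pos '[[0,0,-0.02],[0,0,-0.04],[0,0,-0.055],[0,0,-0.064],[0,0,-0.066]]' --delta_rot '[[0,0,0],[0,0,0],[0,0,0],[0,0,0],[0,0,0]]' --claw '[0.6,0.6,0.6,0.6,0.6]'

```text
t: 6.45
eef_pos: [592.3, -30.4, 36.1]
tcp_rot: [-3.141, 0.001, 0.074]
ft_force: [0.8, 1.3, -1.7]
opening: 0.644
grip_force: 30.0
```

Request:
arm_command --delta_pos '[[0,0,-0.003],[0,0,-0.006],[0,0,-0.008],[0,0,-0.01],[0,0,-0.01]]' --delta_rot '[[0,0,0],[0,0,0],[0,0,0],[0,0,0],[0,0,0]]' --claw '[0.6,0.6,0.6,0.6,0.6]'

```text
t: 6.87
eef_pos: [592.6, -30.4, 34.1]
tcp_rot: [3.142, -0.0, 0.074]
ft_force: [0.9, 0.0, -2.5]
opening: 0.644
grip_force: 30.0
```

Request:
arm_command --delta_pos '[[0,0,-0.002],[0,0,-0.004],[0,0,-0.004],[0,0,-0.004],[0,0,-0.004]]' --delta_rot '[[0,0,0],[0,0,0],[0,0,0],[0,0,0],[0,0,0]]' --claw '[0.6,0.6,0.6,0.6,0.6]'

```text
t: 7.28
eef_pos: [592.6, -30.4, 33.2]
tcp_rot: [3.141, -0.0, 0.074]
ft_force: [-0.1, -0.1, -2.3]
opening: 0.643
grip_force: 30.0
```

Request:
arm_command --delta_pos '[[0,0,-0.002],[0,0,-0.004],[0,0,-0.004],[0,0,-0.004],[0,0,-0.004]]' --delta_rot '[[0,0,0],[0,0,0],[0,0,0],[0,0,0],[0,0,0]]' --claw '[0.6,0.6,0.6,0.6,0.6]'

```text
t: 7.7
eef_pos: [592.7, -30.4, 32.7]
tcp_rot: [3.141, -0.0, 0.074]
ft_force: [-1.1, 0.2, 5.3]
opening: 0.647
grip_force: 30.0
```

The force on the mat is about 7 N, so the flask is standing. I release it, wait and raise the tool.

Request:
arm_command --delta_pos '[[0,0,0],[0,0,0],[0,0,0],[0,0,0],[0,0,0]]' --delta_rot '[[0,0,0],[0,0,0],[0,0,0],[0,0,0],[0,0,0]]' --claw '[0.3,0.2,0.1,0,0]'

```text
t: 8.12
eef_pos: [592.6, -30.5, 32.1]
tcp_rot: [3.141, 0.0, 0.074]
ft_force: [-0.3, -0.3, -1.0]
opening: 0.923
grip_force: 0.0
```

Request:
arm_command --delta_pos '[[0,0,0],[0,0,0],[0,0,0],[0,0,0],[0,0,0]]' --delta_rot '[[0,0,0],[0,0,0],[0,0,0],[0,0,0],[0,0,0]]' --claw '[0,0,0,0,0]'

```text
t: 8.53
eef_pos: [592.6, -30.4, 32.2]
tcp_rot: [3.142, -0.0, 0.074]
ft_force: [0.6, 0.6, -0.7]
opening: 0.998
grip_force: 0.0
```

Request:
arm_command --delta_pos '[[0,0,0.04],[0,0,0.12],[0,0,0.24],[0,0,0.36],[0,0,0.48]]' --delta_rot '[[0,0,0],[0,0,0],[0,0,0],[0,0,0],[0,0,0]]' --claw '[0,0,0,0,0]'

```text
t: 8.95
eef_pos: [592.3, -30.4, 154.2]
tcp_rot: [3.141, -0.0, 0.074]
ft_force: [-0.5, -0.1, -0.5]
opening: 0.997
grip_force: 0.0
```

Request:
arm_command --delta_pos '[[0,0,0.1],[0,0,0.2],[0,0,0.23],[0,0,0.23],[0,0,0.23]]' --delta_rot '[[0,0,0.07],[0,0,0.14],[0,0,0.21],[0,0,0.28],[0,0,0.35]]' --claw '[0,0,0,0,0]'

```text
t: 9.37
eef_pos: [592.6, -30.4, 211.5]
tcp_rot: [3.14, -0.002, 0.63]
ft_force: [-0.6, 0.1, 0.1]
opening: 0.997
grip_force: 0.0
```

Request:
arm_command --delta_pos '[[0,0,0],[0,0,0],[0,0,0],[0,0,0],[0,0,0]]' --delta_rot '[[0,0,0.07],[0,0,0.14],[0,0,0.21],[0,0,0.28],[0,0,0.35]]' --claw '[0,0,0,0,0]'

```text
t: 9.78
eef_pos: [592.4, -30.4, 210.5]
tcp_rot: [3.141, -0.0, 1.179]
ft_force: [-0.6, 0.8, 0.3]
opening: 0.999
grip_force: 0.0
```

Request:
arm_command --delta_pos '[[0,0,0],[0,0,0],[0,0,0],[0,0,0],[0,0,0]]' --delta_rot '[[0,0,0.07],[0,0,0.14],[0,0,0.21],[0,0,0.28],[0,0,0.3]]' --claw '[0,0,0,0,0]'

```text
t: 10.2
eef_pos: [592.4, -30.4, 210.5]
tcp_rot: [3.141, 0.0, 1.652]
ft_force: [0.1, 0.2, -0.5]
opening: 0.998
grip_force: 0.0
```

Request:
arm_command --delta_pos '[[0,0,0],[0,0,0],[0,0,0],[0,0,0],[0,0,0]]' --delta_rot '[[0,0,0],[0,0,0],[0,0,0],[0,0,0],[0,0,0]]' --claw '[0,0,0,0,0]'

```text
t: 10.62
eef_pos: [592.5, -30.4, 209.7]
tcp_rot: [3.142, 0.0, 1.645]
ft_force: [0.7, 0.2, 0.3]
opening: 0.998
grip_force: 0.0
```

Run:
```python
from h import *
c=calibration("wrist");im=read_camera("wrist");t=read_camera("top");np.savez("w3.npz",**c)
s=state();print(s["t"],s["joints"].round(3),s["eef_pos"],s["tcp_rot"],proj(c,np.array([[592.6,-30.4,92]])))
cv2.imwrite("pics/w3.png",im[:,:,::-1]);cv2.imwrite("pics/top3.png",t[:,:,::-1])
```

```text
10.7167 [-0.163  0.451  1.645  0.     1.046 -0.237] [592.53539713 -30.405847   209.67248653] [ 3.14156159e+00 -6.47171393e-06  1.64483765e+00] [[319.85497897 185.0677179 ]]
```

View pics/w3.png

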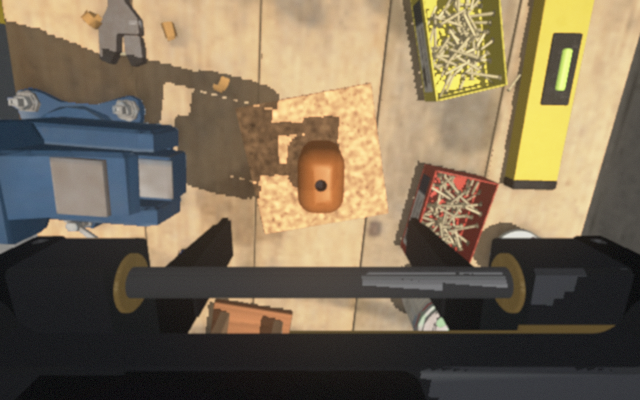

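The flask stands upright on the mat with the stopper at (320,185), exactly as predicted, and the yaw is aligned. Now I descend for the broad-face grasp.

Request:
arm_command --delta_pos '[[0,0,-0.1],[0,0,-0.2],[0,0,-0.3],[0,0,-0.4],[0,0,-0.44]]' --delta_rot '[[0,0,0],[0,0,0],[0,0,0],[0,0,0],[0,0,0]]' --claw '[0,0,0,0,0]'

```text
t: 11.13
eef_pos: [591.3, -30.3, 96.8]
tcp_rot: [-3.138, -0.001, 1.645]
ft_force: [0.1, 0.1, -0.5]
opening: 1.0
grip_force: 0.0
```

Request:
arm_command --delta_pos '[[0,0,-0.06],[0,0,-0.12],[0,0,-0.18],[0,0,-0.22],[0,0,-0.238]]' --delta_rot '[[0,0,0],[0,0,0],[0,0,0],[0,0,0],[0,0,0]]' --claw '[0,0,0,0,0]'

```text
t: 11.55
eef_pos: [592.4, -30.4, 39.2]
tcp_rot: [-3.14, -0.0, 1.645]
ft_force: [0.4, -0.1, -0.1]
opening: 1.002
grip_force: 0.0
```

Request:
arm_command --delta_pos '[[0,0,0],[0,0,0],[0,0,0],[0,0,0],[0,0,0]]' --delta_rot '[[0,0,0],[0,0,0],[0,0,0],[0,0,0],[0,0,0]]' --claw '[0.1,0.2,0.3,0.4,0.45]'

```text
t: 11.97
eef_pos: [592.8, -30.5, 40.8]
tcp_rot: [3.141, 0.0, 1.645]
ft_force: [-0.5, 0.1, -0.1]
opening: 0.706
grip_force: 0.0
```

Request:
arm_command --delta_pos '[[0,0,0],[0,0,0],[0,0,0],[0,0,0],[0,0,0]]' --delta_rot '[[0,0,0],[0,0,0],[0,0,0],[0,0,0],[0,0,0]]' --claw '[0.5,0.55,0.6,0.7,0.8]'

```text
t: 12.38
eef_pos: [592.8, -30.5, 40.3]
tcp_rot: [3.141, 0.0, 1.645]
ft_force: [0.4, -0.1, 2.2]
opening: 0.458
grip_force: 29.8
```

The opening is 43.5 mm at 30 N. I lift, then carry it near the bin and look with the wrist camera.

Request:
arm_command --delta_pos '[[0,0,0.02],[0,0,0.08],[0,0,0.16],[0,0,0.26],[0,0,0.36]]' --delta_rot '[[0,0,0],[0,0,0],[0,0,0],[0,0,0],[0,0,0]]' --claw '[0.8,0.8,0.8,0.8,0.8]'

```text
t: 12.8
eef_pos: [592.0, -30.3, 130.8]
tcp_rot: [-3.14, -0.0, 1.645]
ft_force: [-0.2, -0.9, -1.9]
opening: 0.457
grip_force: 29.8
```

Request:
arm_command --delta_pos '[[0,0,0.1],[0,0,0.2],[0,0,0.27],[0,0,0.3],[0,0,0.32]]' --delta_rot '[[0,0,0],[0,0,0],[0,0,0],[0,0,0],[0,0,0]]' --claw '[0.8,0.8,0.8,0.8,0.8]'

```text
t: 13.22
eef_pos: [592.5, -30.4, 211.0]
tcp_rot: [3.141, 0.0, 1.645]
ft_force: [-0.2, -0.7, -2.1]
opening: 0.453
grip_force: 29.8
```

Request:
arm_command --delta_pos '[[-0.01,0.06,0],[-0.02,0.16,0],[-0.03,0.28,0],[-0.045,0.4,0],[-0.05,0.48,0]]' --delta_rot '[[0,0,0],[0,0,0],[0,0,0],[0,0,0],[0,0,0]]' --claw '[0.8,0.8,0.8,0.8,0.8]'

```text
t: 13.63
eef_pos: [578.6, 92.3, 208.6]
tcp_rot: [-3.139, -0.001, 1.646]
ft_force: [-0.4, 0.4, -2.7]
opening: 0.453
grip_force: 29.8
```

Request:
arm_command --delta_pos '[[-0.02,0.08,0],[-0.04,0.14,0],[-0.05,0.17,0],[-0.056,0.18,0],[-0.056,0.18,0]]' --delta_rot '[[0,0,0],[0,0,0],[0,0,0],[0,0,0],[0,0,0]]' --claw '[0.8,0.8,0.8,0.8,0.8]'

```text
t: 14.05
eef_pos: [565.5, 135.0, 209.5]
tcp_rot: [-3.14, 0.0, 1.646]
ft_force: [-0.0, -0.6, -1.9]
opening: 0.452
grip_force: 29.8
```

Run:
```python
from h import *
c=calibration("wrist");im=read_camera("wrist");np.savez("w4.npz",**c)
s=state();print(s["t"],s["joints"].round(3),s["eef_pos"],s["tcp_rot"],s["opening"],s["ft_force"])
a=.074;Rz=np.array([[np.cos(a),-np.sin(a)],[np.sin(a),np.cos(a)]])
w=lambda x,y,z:[*(Rz@[x,y]+[565.6,213.1]),z]
print(proj(c,np.array([w(-35,45,100),w(35,45,100),w(35,-45,100),w(-35,-45,100)])).round(1))
cv2.imwrite("pics/w4.png",im[:,:,::-1])
```

```text
14.1 [ 0.12   0.435  1.674 -0.     1.034  0.045] [565.90092184 134.37981136 209.67283577] [-3.14085830e+00  1.91163450e-04  1.64540539e+00] 0.4517230445191372 [ 0.33829742 -0.09638794 -1.73315773]
[[282.3  32. ]
 [373.7  32.1]
 [369.  149.3]
 [285.1 149.1]]
```

View pics/w4.png

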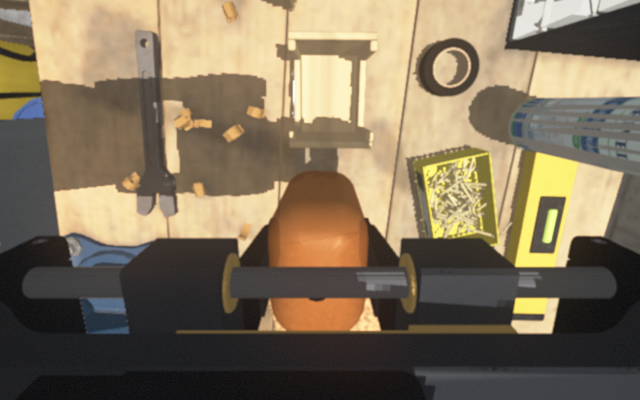

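The bin rim is visible, its corners at about (288,33), (378,32), (373,147) and (289,147). I'll read them closer.

Run:
```python
import cv2
im=cv2.imread("pics/w4.png")[20:165,275:395];cv2.imwrite("pics/w4c.png",cv2.resize(im,None,fx=4,fy=4,interpolation=cv2.INTER_CUBIC))
```

```text
(no output)
```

View pics/w4c.png

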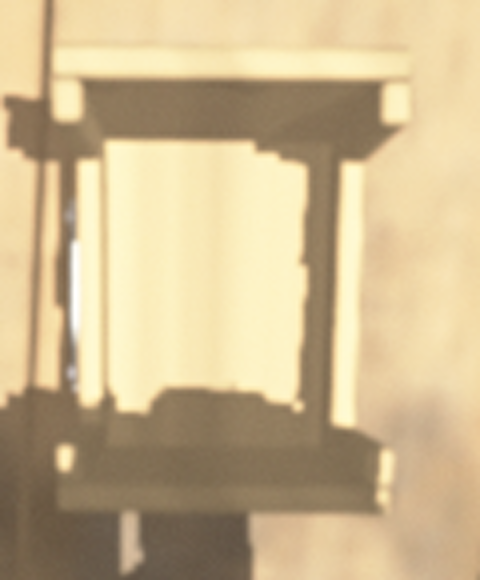

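Run:
```python
from h import *
c=dict(np.load("w4.npz"))
print(fit(c,[[-35,45,100],[35,45,100],[35,-45,100],[-35,-45,100]],np.array([[54,45],[409,49],[391,510],[58,510]])/4+[275,20],[566,213,.07]))
```

```text
(array([5.69106044e+02, 2.14058669e+02, 6.97901869e-02]), np.float64(1.350116152131534))
```

The wrist fit gives (569.1, 214.1), consistent with where the gripped flask appears laterally. I'll aim for (568.5, 214).

Request:
arm_command --delta_pos '[[0.002,0.06,0],[0.005,0.14,0],[0.008,0.22,0],[0.01,0.28,0],[0.01,0.318,0]]' --delta_rot '[[0,0,0],[0,0,0],[0,0,0],[0,0,0],[0,0,0]]' --claw '[0.8,0.8,0.8,0.8,0.8]'

```text
t: 14.52
eef_pos: [568.9, 214.7, 209.9]
tcp_rot: [3.142, 0.0, 1.645]
ft_force: [-0.0, -0.5, -2.4]
opening: 0.456
grip_force: 29.8
```

Request:
arm_command --delta_pos '[[0,0,-0.04],[0,0,-0.1],[0,0,-0.16],[0,0,-0.22],[0,0,-0.24]]' --delta_rot '[[0,0,0],[0,0,0],[0,0,0],[0,0,0],[0,0,0]]' --claw '[0.8,0.8,0.8,0.8,0.8]'

```text
t: 14.93
eef_pos: [567.7, 212.8, 147.4]
tcp_rot: [-3.138, 0.001, 1.645]
ft_force: [-0.1, -0.4, -1.8]
opening: 0.453
grip_force: 29.8
```

Request:
arm_command --delta_pos '[[0,0,0],[0,0,0],[0,0,0],[0,0,0],[0,0,0]]' --delta_rot '[[0,0,0],[0,0,0],[0,0,0],[0,0,0],[0,0,0]]' --claw '[0.8,0.8,0.8,0.8,0.8]'

```text
t: 15.35
eef_pos: [568.8, 214.1, 150.9]
tcp_rot: [3.14, -0.0, 1.645]
ft_force: [0.1, -0.2, -1.6]
opening: 0.455
grip_force: 29.8
```

Request:
arm_command --delta_pos '[[0,0,-0.02],[0,0,-0.04],[0,0,-0.06],[0,0,-0.08],[0,0,-0.1]]' --delta_rot '[[0,0,0],[0,0,0],[0,0,0],[0,0,0],[0,0,0]]' --claw '[0.8,0.8,0.8,0.8,0.8]'

```text
t: 15.77
eef_pos: [568.5, 214.1, 124.4]
tcp_rot: [-3.141, 0.0, 1.645]
ft_force: [0.2, 0.0, -2.5]
opening: 0.456
grip_force: 29.8
```

Request:
arm_command --delta_pos '[[0,0,-0.02],[0,0,-0.04],[0,0,-0.06],[0,0,-0.08],[0,0,-0.1]]' --delta_rot '[[0,0,0],[0,0,0],[0,0,0],[0,0,0],[0,0,0]]' --claw '[0.8,0.8,0.8,0.8,0.8]'

```text
t: 16.18
eef_pos: [568.6, 214.1, 99.6]
tcp_rot: [3.142, 0.0, 1.645]
ft_force: [0.0, 0.2, -2.3]
opening: 0.456
grip_force: 29.8
```

The flask entered without touching anything. I continue down, from 99.6 to about 47.

Request:
arm_command --delta_pos '[[0,0,-0.02],[0,0,-0.04],[0,0,-0.06],[0,0,-0.08],[0,0,-0.1]]' --delta_rot '[[0,0,0],[0,0,0],[0,0,0],[0,0,0],[0,0,0]]' --claw '[0.8,0.8,0.8,0.8,0.8]'

```text
t: 16.6
eef_pos: [568.6, 214.1, 74.7]
tcp_rot: [3.141, 0.0, 1.645]
ft_force: [-0.3, -0.7, -2.5]
opening: 0.459
grip_force: 29.8
```

Request:
arm_command --delta_pos '[[0,0,-0.02],[0,0,-0.04],[0,0,-0.06],[0,0,-0.08],[0,0,-0.1]]' --delta_rot '[[0,0,0],[0,0,0],[0,0,0],[0,0,0],[0,0,0]]' --claw '[0.8,0.8,0.8,0.8,0.8]'

```text
t: 17.02
eef_pos: [568.6, 214.1, 49.6]
tcp_rot: [3.142, 0.0, 1.645]
ft_force: [-0.3, 1.2, -2.3]
opening: 0.458
grip_force: 29.8
```

Request:
arm_command --delta_pos '[[0,0,-0.006],[0,0,-0.012],[0,0,-0.016],[0,0,-0.016],[0,0,-0.016]]' --delta_rot '[[0,0,0],[0,0,0],[0,0,0],[0,0,0],[0,0,0]]' --claw '[0.8,0.8,0.8,0.8,0.8]'

```text
t: 17.43
eef_pos: [568.7, 214.1, 46.3]
tcp_rot: [3.141, -0.0, 1.645]
ft_force: [0.1, 0.3, -1.8]
opening: 0.452
grip_force: 29.8
```

Request:
arm_command --delta_pos '[[0,0,-0.003],[0,0,-0.006],[0,0,-0.009],[0,0,-0.011],[0,0,-0.011]]' --delta_rot '[[0,0,0],[0,0,0],[0,0,0],[0,0,0],[0,0,0]]' --claw '[0.8,0.8,0.8,0.8,0.8]'

```text
t: 17.85
eef_pos: [568.5, 214.0, 43.3]
tcp_rot: [-3.142, 0.0, 1.645]
ft_force: [-0.1, -0.0, -2.7]
opening: 0.452
grip_force: 29.8
```

Request:
arm_command --delta_pos '[[0,0,-0.002],[0,0,-0.004],[0,0,-0.004],[0,0,-0.004],[0,0,-0.004]]' --delta_rot '[[0,0,0],[0,0,0],[0,0,0],[0,0,0],[0,0,0]]' --claw '[0.8,0.8,0.8,0.8,0.8]'

```text
t: 18.27
eef_pos: [568.6, 214.1, 42.4]
tcp_rot: [3.142, 0.0, 1.645]
ft_force: [-0.4, 0.1, -1.8]
opening: 0.455
grip_force: 29.8
```

Request:
arm_command --delta_pos '[[0,0,-0.002],[0,0,-0.004],[0,0,-0.004],[0,0,-0.004],[0,0,-0.004]]' --delta_rot '[[0,0,0],[0,0,0],[0,0,0],[0,0,0],[0,0,0]]' --claw '[0.8,0.8,0.8,0.8,0.8]'

```text
t: 18.68
eef_pos: [568.8, 214.2, 42.2]
tcp_rot: [3.141, -0.0, 1.645]
ft_force: [-1.0, -0.4, 6.3]
opening: 0.455
grip_force: 29.9
```

The flask is on the floor at z 42.2, as expected, with a light 8 N. I release it, wait and raise straight up.

Request:
arm_command --delta_pos '[[0,0,0],[0,0,0],[0,0,0],[0,0,0],[0,0,0]]' --delta_rot '[[0,0,0],[0,0,0],[0,0,0],[0,0,0],[0,0,0]]' --claw '[0.5,0.4,0.3,0.2,0.1]'

```text
t: 19.1
eef_pos: [568.6, 214.0, 41.3]
tcp_rot: [-3.142, 0.0, 1.645]
ft_force: [0.4, 0.3, 0.1]
opening: 0.724
grip_force: 0.0
```

Request:
arm_command --delta_pos '[[0,0,0],[0,0,0],[0,0,0],[0,0,0],[0,0,0]]' --delta_rot '[[0,0,0],[0,0,0],[0,0,0],[0,0,0],[0,0,0]]' --claw '[0,0,0,0,0]'

```text
t: 19.52
eef_pos: [568.6, 214.1, 41.4]
tcp_rot: [3.141, 0.0, 1.645]
ft_force: [1.0, 0.7, -0.4]
opening: 0.995
grip_force: 0.0
```

Request:
arm_command --delta_pos '[[0,0,0.04],[0,0,0.1],[0,0,0.2],[0,0,0.3],[0,0,0.4]]' --delta_rot '[[0,0,0],[0,0,0],[0,0,0],[0,0,0],[0,0,0]]' --claw '[0,0,0,0,0]'

```text
t: 19.93
eef_pos: [568.4, 214.0, 143.2]
tcp_rot: [3.141, 0.0, 1.645]
ft_force: [-0.6, 0.7, -0.6]
opening: 0.998
grip_force: 0.0
```

Request:
arm_command --delta_pos '[[0,0,0.1],[0,0,0.2],[0,0,0.28],[0,0,0.32],[0,0,0.32]]' --delta_rot '[[0,0,0],[0,0,0],[0,0,0],[0,0,0],[0,0,0]]' --claw '[0,0,0,0,0]'

```text
t: 20.35
eef_pos: [569.2, 214.3, 224.1]
tcp_rot: [3.137, -0.001, 1.645]
ft_force: [0.1, 0.4, 0.9]
opening: 0.999
grip_force: 0.0
```

Run:
```python
from h import *
c=calibration("wrist");im=read_camera("wrist")
s=state();print(s["t"],s["eef_pos"],s["ft_force"],proj(c,np.array([[568.7,214.1,94]])))
cv2.imwrite("pics/w5.png",im[:,:,::-1])
```

```text
20.4 [568.62586327 214.11027304 222.15916426] [-0.35257195 -0.29835292  0.44470378] [[318.67161601 182.09943164]]
```

View pics/w5.png

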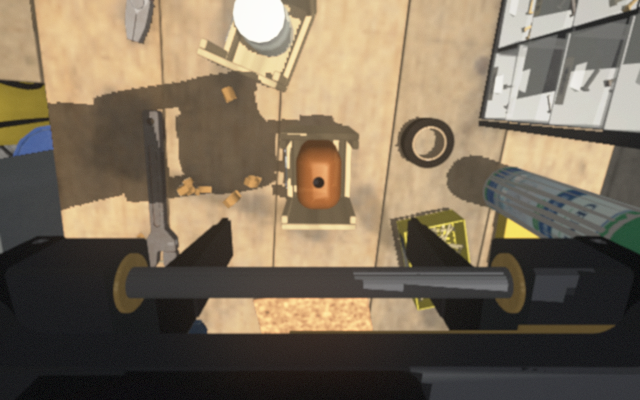

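The flask stands upright and central in the bin, with the stopper at (319,182) where it was predicted. The jar and the spanner have not moved. I'm handing in.

```bash
python3 -c "
from cell import *
print(job_done())"
```

```text
the job is handed in; nothing more can be done
None
```

I stood the flask on the cork mat, let go, regripped it by its broad faces and set it upright on the floor of the empty bin. I handed the job in at about 20 s; no verdict came back, and I took that bin as the oblong one because it was the only empty non-green bin, without reading its badge.

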